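Start the spray booth and find the full paint tin by its weight

TASK

Start the spray booth at its key box: press the large key fully down, then the middle key, then the small key at the other end, one at a time, letting each spring back. Then find the full one of the three identical closed paint tins by feel: beginning with the tin nearest the key box and working along the board, lift each one on its own about 5 cm, and set it back upright in its place without dropping it (the last may stay in the gripper if it is the heaviest). Finish while holding the heaviest tin upright and still in the gripper, about 20 cm above the board, with the other two standing in their places and the figure, mug and dish left alone; do not put it down at the end.

Things in the scene. Friction and masses are not known exactly. Their poses are not given: they have to be found in the camera images.
- keybox: the spray booth's key box, a fixed flat grey box 85 x 170 x 30 mm with three spring keys on top; origin at the centre of its underside; its long side is its y axis, turned up to 0.35 rad; the large key is at the -y end, which is the end towards the tins
- key_mains_top (a point): seen from above a round white cap 38 mm across; the point is the centre of the cap's top when not pressed, and goes down with it; the large key (mains), at the end of the row towards the tins. The three keys stand in a straight row along the key box's y axis, 45 to 55 mm apart
- key_fan_top (a point): seen from above a round white cap 24 mm across; the point is the centre of the cap's top when not pressed, and goes down with it; the middle key (fan). The three keys stand in a straight row along the key box's y axis, 45 to 55 mm apart
- key_lamp_top (a point): seen from above a round white cap 24 mm across; the point is the centre of the cap's top when not pressed, and goes down with it; the small key at the other end of the row (booth light). The three keys stand in a straight row along the key box's y axis, 45 to 55 mm apart
- key_mains (a joint): travel of the large key, m: 0 up, 0.006 fully down; a spring returns it; fully down takes 5 N, and it counts as pressed beyond 0.004
- key_fan (a joint): travel of the middle key, m: 0 up, 0.006 fully down; a spring returns it; fully down takes 5 N, and it counts as pressed beyond 0.004
- key_lamp (a joint): travel of the small end key, m: 0 up, 0.006 fully down; a spring returns it; fully down takes 5 N, and it counts as pressed beyond 0.004
- board: the fixed wooden board the tins stand on, 110 x 380 x 12 mm; origin at the centre of its underside; its long side, the row of tins, is its y axis, turned up to 0.25 rad; its +y end is the one nearest the key box
- place_near (a point): the place nearest the key box of the board; the point lies 36 mm above the board's top, where the centre of a tin standing there is at the start. The places (cork discs 76 mm across, flush) lie 130 mm apart in a straight row along the board's y axis
- place_middle (a point): the middle place of the board; the point lies 36 mm above the board's top, where the centre of a tin standing there is at the start. The places (cork discs 76 mm across, flush) lie 130 mm apart in a straight row along the board's y axis
- place_far (a point): the place farthest from the key box of the board; the point lies 36 mm above the board's top, where the centre of a tin standing there is at the start. The places (cork discs 76 mm across, flush) lie 130 mm apart in a straight row along the board's y axis
- tin_a_center (a point): one of three identical closed paint tins on the board: plain metal, blank paper band, press-in lid, upright cylinder 58 mm across, 72 mm high; the point is its centre, half-way up; z is the tin's axis, up. Weighs 0.17 to 0.69 kg, its load may shift a little inside; one of the three is the heaviest by at least 0.2 kg, and only weight tells it; which one changes from start to start
- tin_b_center (a point): one of three identical closed paint tins on the board: plain metal, blank paper band, press-in lid, upright cylinder 58 mm across, 72 mm high; the point is its centre, half-way up; z is the tin's axis, up. Weighs 0.17 to 0.69 kg, its load may shift a little inside; one of the three is the heaviest by at least 0.2 kg, and only weight tells it; which one changes from start to start
- tin_c_center (a point): one of three identical closed paint tins on the board: plain metal, blank paper band, press-in lid, upright cylinder 58 mm across, 72 mm high; the point is its centre, half-way up; z is the tin's axis, up. Weighs 0.17 to 0.69 kg, its load may shift a little inside; one of the three is the heaviest by at least 0.2 kg, and only weight tells it; which one changes from start to start
- figure_center (a point): a half-painted blue figure on a 45 mm wooden block, 100 mm high in all, beyond the board. Leave it alone. The point is its centre.
- mug_center (a point): a white rinsing mug, 72 mm across, 85 mm high, with a handle, beyond the board. Leave it alone. The point is its centre.
- palette_center (a point): a small white mixing dish, 80 mm across, 14 mm high, beyond the key box. Leave it alone. The point is its centre.
Mind the look-alikes: they are no part of the job. What is shaped like the part that bears tin_c_center but green, purple or yellow is not meant.

How it is judged:
On the way, in this order (a step that is already met when the one before it is completed fails the run):
1. the large key is pressed down, alone (value of joint key_mains above 0.004 m and value of joint each of key_fan, key_lamp below 0.002 m), for 0.03 s.
2. then the middle key is pressed down, alone (value of joint key_fan above 0.004 m and value of joint each of key_mains, key_lamp below 0.002 m), for 0.03 s.
3. then the small end key is pressed down, alone (value of joint key_lamp above 0.004 m and value of joint each of key_mains, key_fan below 0.002 m), for 0.03 s.
4. the tin nearest the key box is lifted at least 30 mm by the gripper while the other two stand in their places (((height (world z) of tin_a_center above 0.078 m and contact force between the fingers and tin_a above 0.5 N) or (height (world z) of tin_b_center above 0.078 m and contact force between the fingers and tin_b above 0.5 N) or (height (world z) of tin_c_center above 0.078 m and contact force between the fingers and tin_c above 0.5 N)) and distance between any of tin_a_center, tin_b_center, tin_c_center and place_middle below 0.025 m and distance between any of tin_a_center, tin_b_center, tin_c_center and place_far below 0.025 m), for 0.15 s.
5. the tin in the middle is lifted at least 30 mm by the gripper while the other two stand in their places (((height (world z) of tin_a_center above 0.078 m and contact force between the fingers and tin_a above 0.5 N) or (height (world z) of tin_b_center above 0.078 m and contact force between the fingers and tin_b above 0.5 N) or (height (world z) of tin_c_center above 0.078 m and contact force between the fingers and tin_c above 0.5 N)) and distance between any of tin_a_center, tin_b_center, tin_c_center and place_near below 0.025 m and distance between any of tin_a_center, tin_b_center, tin_c_center and place_far below 0.025 m), for 0.15 s.
6. the tin farthest from the key box is lifted at least 30 mm by the gripper while the other two stand in their places (((height (world z) of tin_a_center above 0.078 m and contact force between the fingers and tin_a above 0.5 N) or (height (world z) of tin_b_center above 0.078 m and contact force between the fingers and tin_b above 0.5 N) or (height (world z) of tin_c_center above 0.078 m and contact force between the fingers and tin_c above 0.5 N)) and distance between any of tin_a_center, tin_b_center, tin_c_center and place_near below 0.025 m and distance between any of tin_a_center, tin_b_center, tin_c_center and place_middle below 0.025 m), for 0.15 s.
At the end, for the whole second after the job is handed in: Gripper holds the heaviest tin (grip over 1 N), centre at least 168 mm above the table (120 mm up), tilt under 0.3 rad, slower than 0.03 m/s; the others upright (0.1 rad), at rest, untouched, within 25 mm of their start; so the board carries 2 to 5.8 N, the two light tins; all keys up (((height (world z) of tin_a_center above 0.168 m and contact force between the fingers and tin_a above 1 N and angle between tin_a_center's own z axis and vertical below 0.3 rad and linear speed of tin_a below 0.03 m/s and distance of each of tin_b_center, tin_c_center from where it was at the start of the episode below 0.025 m and angle between each of tin_b_center, tin_c_center's own z axis and vertical below 0.1 rad and linear speed of each of tin_b, tin_c below 0.02 m/s and contact force between the fingers and tin_b below 0.1 N and contact force between the fingers and tin_c below 0.1 N) or (height (world z) of tin_b_center above 0.168 m and contact force between the fingers and tin_b above 1 N and angle between tin_b_center's own z axis and vertical below 0.3 rad and linear speed of tin_b below 0.03 m/s and distance of each of tin_a_center, tin_c_center from where it was at the start of the episode below 0.025 m and angle between each of tin_a_center, tin_c_center's own z axis and vertical below 0.1 rad and linear speed of each of tin_a, tin_c below 0.02 m/s and contact force between the fingers and tin_a below 0.1 N and contact force between the fingers and tin_c below 0.1 N) or (height (world z) of tin_c_center above 0.168 m and contact force between the fingers and tin_c above 1 N and angle between tin_c_center's own z axis and vertical below 0.3 rad and linear speed of tin_c below 0.03 m/s and distance of each of tin_a_center, tin_b_center from where it was at the start of the episode below 0.025 m and angle between each of tin_a_center, tin_b_center's own z axis and vertical below 0.1 rad and linear speed of each of tin_a, tin_b below 0.02 m/s and contact force between the fingers and tin_a below 0.1 N and contact force between the fingers and tin_b below 0.1 N)) and contact force between board and anything else between 2 and 5.8 N and value of joint each of key_mains, key_fan, key_lamp below 0.002 m); the arm keeps its last pose, push and grip.
It fails at once if two keys down at once (value of joint each of key_mains, key_fan above 0.003 m or value of joint each of key_mains, key_lamp above 0.003 m or value of joint each of key_fan, key_lamp above 0.003 m).
It fails at once if a tin is let go in the air, more than 15 mm above its place ((height (world z) of tin_a_center above 0.063 m and contact force between the fingers and tin_a below 0.05 N) or (height (world z) of tin_b_center above 0.063 m and contact force between the fingers and tin_b below 0.05 N) or (height (world z) of tin_c_center above 0.063 m and contact force between the fingers and tin_c below 0.05 N)).
It fails at once if a tin is tipped by more than 35 degrees (angle between any of tin_a_center, tin_b_center, tin_c_center's own z axis and vertical above 0.61 rad).
It fails at once if the figure, the mug or the palette dish is moved by more than 20 mm (distance of any of figure_center, mug_center, palette_center from where it was at the start of the episode above 0.02 m).
It also fails if it takes over 72 s, if anything falls off the work surface, if the arm or the gripper's body presses on something with over 40 N, if the wrist force passes 120 N, or if a joint passes its speed limit or range.

ROBOT

A 6-joint arm with a two-finger parallel gripper is mounted at the origin on the work surface. World frame = base frame: x ahead of the robot, y to its left, z up, the work surface at z = 0. Lengths are in m, angles in rad, forces in N, time in s.
With the tool pointing down it reaches from about 0.35 to 0.85 m from the base axis. Payload 8.1 kg.
Tool frame: the origin (TCP) lies midway between the tips of the shut fingers; the grasp point (between the pads) lies 19 mm behind it; z points along the fingers, y is the direction in which the jaws open and shut (so a half turn about z gives the same grasp; the last joint's range is limited). The gripper opens to 93 mm and grips with 3 to 60 N. Pads are 15 mm wide; open, the fingers measure 128 mm over their backs; the gripper's body (75 mm by 188 mm) begins 65 mm behind the grasp point.
Start: joints at [1.129, 0.13, 1.488, -0, 1.523, -0.085], TCP at [0.21, 0.562, 0.219] pointing down, gripper open.
Joint ranges: [-2.96, 2.96], [-0.89, 2.26], [0.02, 2.5], [-1.34, 4.48], [0, 2.73], [-2.66, 2.66]. Speed limits (rad/s): [2.39, 2.39, 2.79, 3.14, 3.14, 3.14].

INTERFACE

Orientations are given as a unit quaternion [x, y, z, w].
In Python, from workcell import robot, viewer, ticket gives the robot as it stands.
- The arm moves only by the tool arm_command, never from a script. Its argument "series" is one flat list of numbers, 7 for each row, row after row: the shift along the tool's x, y, z in mm, then the turn, a rotation vector about the tool's x, y, z in rad, then the finger opening in mm, from 0 to 93. In form: [tx, ty, tz, rx, ry, rz, hand, tx, ty, tz, rx, ry, rz, hand, ...]. A call has 1 to 10 rows; each row shifts and turns the commanded pose from where the row before left it, along the tool's axes as they then stand; what a row does not reach is not made up. A row lasts 1/10 s, in which the tool goes at most 50 mm and 8.59 degrees, less where a joint would pass 70% of its speed; a pose out of reach is approached as far as the arm can. A call is refused whole if a number of a shift passes 50 or a number of a turn 0.15, either way. A call with a gripper value outside its range is refused whole. The fingers move at their own pace and stop on an object; the grip force is fixed at half the most. Time passes only in rows, so rows that do not move let the fingers close. It gives the time, the measured TCP pose, the force and the opening at its end, in the units of the state.
- robot.observe(): the state, without advancing time (a new reading comes with each control period).
- viewer.grab_frame(name): name is "side" or "top" or "wrist"; returns a dict with "pixels" (420x560x3 uint8, red, green, blue), "range_z" (420x560 float32, m along the optical axis (not along the pixel's ray), 0 where there is no reading), "fx", "fy", "cx", "cy" (pixels), "R" (3x3) and "t" (3): a world point X has camera coordinates R X + t. Camera axes: x right, y down, z forward; pixel columns grow to the right and rows downward; lengths in m; the calibration is good to about 2 mm. A picture is of the moment at which its call begins.
- ticket.sign_off(): hands the job in, once; it reports no verdict.
The state is a dict: "t": time; "joints": joint angles; "dq": joint speeds; "joint_torque": joint torques, N m; "tool_pos": TCP position; "tcp_rot": TCP orientation; "force": force on the tool from outside, world axes, zero at the start; "ft_torque": the same for the moment, N m; "gripper_width": opening from 0.0 (shut) to 1.0 (fully open).
Only numpy, scipy, OpenCV 4.12 (cv2) and the standard library are available. Lean on these libraries where they do the work, as an engineer would, in place of code of your own. Each camera call takes 0.05 s, during which the arm holds its last target. There are 200 camera calls.

## Working session

There is one attempt and no reset: what is moved stays moved. The work goes in short steps, Python scripts to look and compute and a tool call to move; the robot and the scene stay as the last step left them, time stands still between calls to the robot, and variables do not carry over. Pictures are saved under pics/ and viewed, about 8 in all and at most 12, crops included, and the job is handed in when it is done.

Besides the shell and the picture viewer there is one more tool, called by a JSON object that holds its "method" and its "body". arm_command: Moves the arm, as the interface text tells. Its arguments: {"type":"object","properties":{"series":{"type":"array","items":{"type":"number"}}},"required":["series"]}

```bash
mkdir -p pics; ls
python3 - <<'E'
from workcell import robot, viewer
import cv2,numpy as np,pickle
s=robot.observe(); print({k:np.round(v,3) for k,v in s.items()})
fr={}
for n in("top","side"):
    f=viewer.grab_frame(n); fr[n]=f
    cv2.imwrite(f"pics/{n}0.png",f["pixels"][:,:,::-1]); print(n,f["fx"],f["cx"],np.round(f["R"],3).tolist(),np.round(f["t"],3))
pickle.dump(fr,open("fr0.pkl","wb"))
E
```

```text
pics
{'t': np.float64(0.0), 'joints': array([ 1.129,  0.131,  1.489, -0.   ,  1.523, -0.085]), 'dq': array([-0.   ,  0.003,  0.   ,  0.   ,  0.001,  0.001]), 'joint_torque': array([-3.0000e-03, -5.5985e+01, -4.9175e+01,  7.7000e-02,  3.6000e-02,
       -0.0000e+00]), 'tool_pos': array([0.209, 0.562, 0.218]), 'tcp_rot': array([ 0.177,  0.984, -0.001, -0.   ]), 'force': array([ 0.334,  0.609, -0.505]), 'ft_torque': array([-0.002,  0.017, -0.036]), 'gripper_width': np.float64(1.001)}
top 516.1835095445208 271.7685098880713 [[0.021, -1.0, 0.01], [-0.982, -0.023, -0.186], [0.186, -0.006, -0.982]] [-0.     0.595  1.056]
side 530.2854176756537 287.32562973033805 [[0.931, -0.366, 0.019], [-0.21, -0.575, -0.791], [0.3, 0.732, -0.612]] [-0.531  0.202  1.13 ]
```

View pics/top0.png

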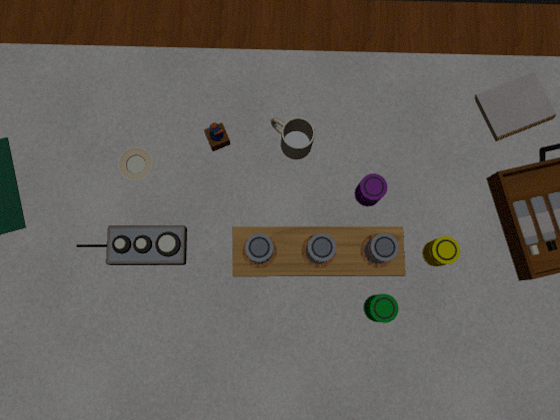

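View pics/side0.png

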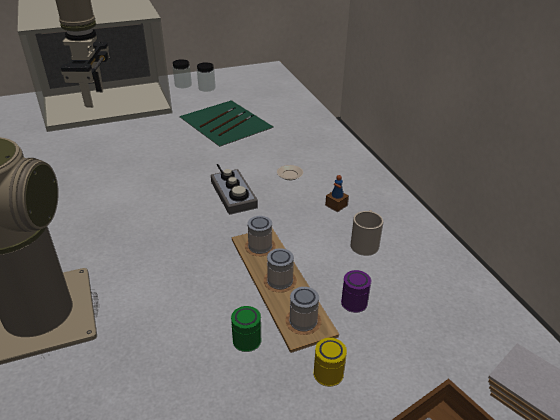

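Top view: key box at (147,245), with the large key at (168,244), the middle one at (143,244) and the small one at (121,244). The grey tins are at (259,248) near, (321,248) middle and (383,247) far.

Candidates for a tin: the three grey ones, plus green (382,308), purple (372,188) and yellow (445,251). The coloured ones are look-alikes, so I choose the three grey ones standing on the board. The mug (297,138), figure (217,136) and dish (135,164) stay alone.

```bash
cat > h.py <<'E'
import numpy as np,cv2
def cloud(f):
    z=f["range_z"].astype(float); v,u=np.indices(z.shape)
    c=np.stack([(u-f["cx"])/f["fx"]*z,(v-f["cy"])/f["fy"]*z,z],-1)
    P=(c-np.array(f["t"]))@np.array(f["R"]); P[z<=0]=np.nan
    return P
def circ(P,m):
    (x,y),r=cv2.minEnclosingCircle(P[m][:,:2].astype(np.float32)); return np.round([x,y,r,*np.median(P[m],0)],4)
E
python3 - <<'E'
import pickle; from h import *
fr=pickle.load(open("fr0.pkl","rb"))
seeds=dict(mains=(168,244),fan=(143,244),lamp=(121,244),near=(259,248),mid=(321,248),far=(383,247))
for n in("top","side"):
    f=fr[n]; P=cloud(f); px=f["pixels"].astype(int); Z=P[...,2]
    print(n,"table",np.nanmedian(Z))
    if n=="top":
        S={k:P[v,u] for k,(u,v) in seeds.items()}
    for k,s in S.items():
        d=np.hypot(P[...,0]-s[0],P[...,1]-s[1])
        if k in("near","mid","far"): m=(d<.045)&(Z>.072)&(Z<.1)
        else: m=(d<.027)&(Z>.034)&(px.min(-1)>(110))
        if m.sum()>5: print(k,m.sum(),circ(P,m),"zmax",np.nanpercentile(Z[m],95),"zc",Z[(d<.006)].round(4).mean())
    if n=="top":
        m=(Z>.02)&(Z<.036)&(P[...,1]>.2)&(P[...,0]<.6); 
        q=P[m][:,:2]; c=S["fan"][:2]; q=q[np.hypot(*(q-c).T)<.12].astype(np.float32)
        print("box",cv2.minAreaRect(q))
        m=(Z>.007)&(Z<.02)&(P[...,0]<.62); q=P[m][:,:2]; q=q[np.hypot(*(q-S["mid"][:2]).T)<.22].astype(np.float32); print("board",cv2.minAreaRect(q))
f=fr["top"]["pixels"][200:300,90:420,::-1]
cv2.imwrite("pics/crop.png",cv2.resize(np.clip(f.astype(float)*1.5,0,255).astype(np.uint8),None,fx=2.4,fy=2.4,interpolation=cv2.INTER_CUBIC))
E
```

```text
top table 0.0012027904301300247
mains 181 [0.5192 0.2354 0.0166 0.5182 0.2352 0.0525] zmax 0.05626269937430318 zc 0.0529
fan 52 [0.5173 0.2903 0.0094 0.5169 0.2895 0.0525] zmax 0.0552435800145511 zc 0.051825
lamp 49 [0.5161 0.3349 0.0092 0.5158 0.3343 0.0522] zmax 0.05709525025364687 zc 0.052088888888888886
near 636 [0.5115 0.0386 0.0298 0.5107 0.0384 0.0857] zmax 0.08893660446965485 zc 0.08632608695652173
mid 634 [ 0.5142 -0.091   0.0295  0.5138 -0.0904  0.0859] zmax 0.08909956217011936 zc 0.08582692307692306
far 652 [ 0.518  -0.2207  0.0301  0.517  -0.2201  0.0859] zmax 0.08918712445954316 zc 0.0862625
box ((0.5178112983703613, 0.2864806652069092), (0.085393026471138, 0.17204658687114716), 1.3050576448440552)
board ((0.4575659930706024, -0.08877724409103394), (0.3211551308631897, 0.43064528703689575), 0.9196248650550842)
side table -8.113112356614749e-05
mains 74 [0.5204 0.2371 0.018  0.5208 0.2358 0.0512] zmax 0.05408018316451427 zc 0.05052000000000001
fan 26 [0.5145 0.2969 0.0178 0.5193 0.292  0.0512] zmax 0.05363792449559322 zc 0.047843750000000004
lamp 26 [0.5143 0.3376 0.0161 0.5186 0.3362 0.0515] zmax 0.055073767218769755 zc 0.04691428571428572
near 368 [0.5133 0.0374 0.031  0.511  0.0321 0.0835] zmax 0.08620550547968482 zc 0.0843
mid 453 [ 0.5164 -0.0898  0.0333  0.5144 -0.0971  0.0836] zmax 0.08656447538584228 zc 0.0847
far 570 [ 0.5195 -0.2225  0.0306  0.5173 -0.2263  0.0837] zmax 0.08637384330483053 zc 0.08505454545454544
```

View pics/crop.png

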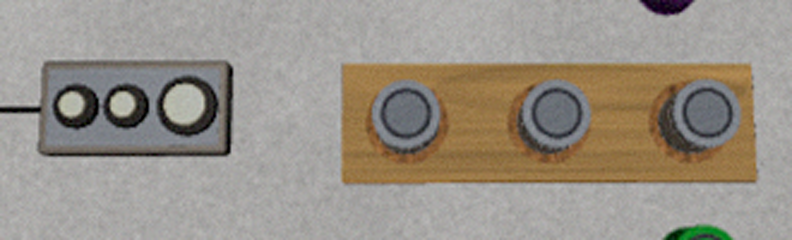

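The crop confirms it: three white caps of sizes small, small, large from left to right, and three plain grey tins on cork discs on the board. Spacings of 55 and 45 mm for the keys and about 130 mm for the tins agree with the description. The caps' tops are at z of about 0.051. I start with jaws along y and fingers shut, and go over the large key.

{"method": "arm_command", "body": {"series": [0,0,0,0,0,-0.119,0,0,0,0,0,0,-0.119,0,0,0,0,0,0,-0.119,0,-30,-32,0,0,0,0,0,-30,-32,0,0,0,0,0,-30,-32,0,0,0,0,0,-30,-32,0,0,0,0,0,-30,-32,0,0,0,0,0,-30,-32,0,0,0,0,0,-30,-32,0,0,0,0,0]}}

```text
t: 1.1
tool_pos: [0.4203, 0.3367, 0.2183]
tcp_rot: [-0.0, 1.0, -0.0, -0.0]
force: [0.8, 0.3, -0.6]
gripper_width: 0.188
```

{"method": "arm_command", "body": {"series": [-25,-25,20,0,0,0,0,-25,-25,20,0,0,0,0,-25,-25,20,0,0,0,0,-24,-26,20,0,0,0,0,0,0,35,0,0,0,0,0,0,25,0,0,0,0,0,0,0,0,0,0,0]}}

```text
t: 1.8
tool_pos: [0.5151, 0.2356, 0.0736]
tcp_rot: [0.0, 1.0, -0.001, -0.004]
force: [-1.1, -1.1, -0.1]
gripper_width: 0.008
```

Run:
```python
from workcell import viewer,robot
import cv2
s=robot.observe();print(s["tool_pos"],s["gripper_width"])
f=viewer.grab_frame("top");a=f["pixels"][195:285,80:210,::-1]
f=viewer.grab_frame("side");b=f["pixels"][150:240,180:310,::-1]
import numpy as np
cv2.imwrite("pics/k1.png",cv2.resize(np.clip(np.hstack([a,b]).astype(float)*1.5,0,255).astype(np.uint8),None,fx=3,fy=3,interpolation=cv2.INTER_CUBIC))
```

```text
[0.51513752 0.23559366 0.07362889] 0.007546203871322348
```

View pics/k1.png

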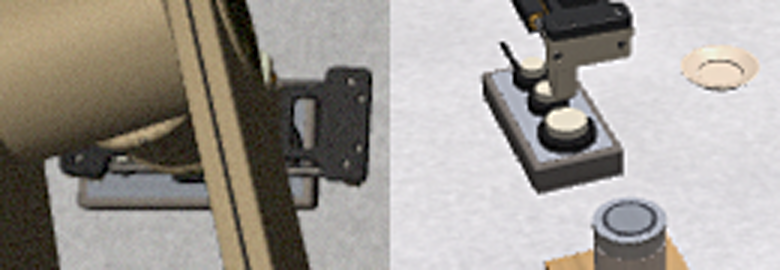

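The right half shows the shut fingers (tip at about (575,95) in the crop) right above the large cap (568,122), with the offset expected for 22 mm of height. I press now.

{"method": "arm_command", "body": {"series": [-4,0,14,0,0,0,0,0,0,8,0,0,0,0,0,0,4,0,0,0,0,0,0,3,0,0,0,0,0,0,0,0,0,0,0]}}

```text
t: 2.4
tool_pos: [0.5225, 0.2374, 0.0497]
tcp_rot: [-0.0, 1.0, 0.0, -0.0]
force: [-1.3, 0.6, 3.2]
gripper_width: 0.005
```

{"method": "arm_command", "body": {"series": [0,0,2,0,0,0,0,0,0,2,0,0,0,0,0,0,0,0,0,0,0]}}

```text
t: 2.7
tool_pos: [0.5228, 0.2375, 0.0463]
tcp_rot: [-0.0, 1.0, 0.0, 0.0]
force: [-2.7, -0.1, 5.9]
gripper_width: 0.005
```

{"method": "arm_command", "body": {"series": [0,0,2,0,0,0,0,0,0,1,0,0,0,0,0,0,0,0,0,0,0]}}

```text
t: 3.0
tool_pos: [0.523, 0.2376, 0.0458]
tcp_rot: [-0.0, 1.0, 0.0, 0.0]
force: [-14.7, -4.2, 28.7]
gripper_width: 0.008
```

The large key bottomed at z=0.046 with 28.7 N. Next, up and over to the middle key.

{"method": "arm_command", "body": {"series": [0,0,-10,0,0,0,0,0,0,-20,0,0,0,0,2,26,0,0,0,0,0,2,26,0,0,0,0,0,0,0,0,0,0,0,0,0,0,0,0,0,0,0]}}

```text
t: 3.6
tool_pos: [0.5184, 0.2893, 0.0723]
tcp_rot: [-0.001, 1.0, -0.0, -0.0]
force: [-0.4, -1.0, 0.1]
gripper_width: 0.007
```

{"method": "arm_command", "body": {"series": [0,0,14,0,0,0,0,0,0,7,0,0,0,0,0,0,4,0,0,0,0,0,0,3,0,0,0,0,0,0,0,0,0,0,0,0,0,0,0,0,0,0]}}

```text
t: 4.2
tool_pos: [0.5183, 0.2882, 0.046]
tcp_rot: [0.0, 1.0, -0.001, -0.001]
force: [-9.0, -6.5, 19.0]
gripper_width: 0.005
```

{"method": "arm_command", "body": {"series": [0,0,-10,0,0,0,0,0,0,-18,0,0,0,0,1,23,0,0,0,0,0,1,23,0,0,0,0,0,0,0,0,0,0,0,0,0,0,0,0,0,0,0]}}

```text
t: 4.8
tool_pos: [0.5162, 0.335, 0.072]
tcp_rot: [-0.0, 1.0, -0.0, -0.0]
force: [0.5, -1.1, -0.9]
gripper_width: 0.005
```

{"method": "arm_command", "body": {"series": [0,0,14,0,0,0,0,0,0,7,0,0,0,0,0,0,4,0,0,0,0,0,0,3,0,0,0,0,0,0,0,0,0,0,0,0,0,0,0,0,0,0]}}

```text
t: 5.4
tool_pos: [0.5163, 0.3342, 0.0461]
tcp_rot: [0.0, 1.0, -0.001, -0.001]
force: [-7.9, -6.0, 18.8]
gripper_width: 0.005
```

All three keys were pressed. Next, up and over to the near tin, opening on the way.

{"method": "arm_command", "body": {"series": [0,0,-20,0,0,0,0,0,0,-45,0,0,0,0,0,0,-45,0,0,0,93,0.5,-49,0,0,0,0,93,0.5,-49,0,0,0,0,93,0.5,-49,0,0,0,0,93,0.5,-49,0,0,0,0,93,0.5,-49,0,0,0,0,93,0.5,-49,0,0,0,0,93,0,0,0,0,0,0,93]}}

```text
t: 6.4
tool_pos: [0.5132, 0.0356, 0.1542]
tcp_rot: [0.003, 1.0, -0.001, -0.0]
force: [0.3, 0.0, -0.5]
gripper_width: 0.642
```

{"method": "arm_command", "body": {"series": [0,2,0,0,0,0,93,0,0,0,0,0,0,93,0,0,0,0,0,0,93,0,0,0,0,0,0,93]}}

```text
t: 6.8
tool_pos: [0.5136, 0.0446, 0.1545]
tcp_rot: [-0.001, 1.0, 0.0, -0.0]
force: [-0.1, -0.7, 0.3]
gripper_width: 0.977
```

Run:
```python
from workcell import viewer,robot
from h import *
s=robot.observe();print(s["tool_pos"],s["force"],s["gripper_width"])
f=viewer.grab_frame("wrist");P=cloud(f);Z=P[...,2];m=(Z>.075)&(Z<.1)&(np.hypot(P[...,0]-.512,P[...,1]-.038)<.05)
print(m.sum());
if m.sum()>20: print(circ(P,m))
a=f["pixels"][:,:,::-1]
b=viewer.grab_frame("side")["pixels"][150:360,150:430,::-1]
b=cv2.resize(b,(560,420))
cv2.imwrite("pics/n1.png",cv2.resize(np.clip(np.hstack([a,b]).astype(float)*1.4,0,255).astype(np.uint8),(800,300)))
```

```text
[0.51355071 0.04464534 0.15447062] [-0.12940183 -0.70024826  0.3011116 ] 0.9774480375521245
5363
[0.5121 0.0388 0.0297 0.5101 0.0387 0.0842]
```

View pics/n1.png

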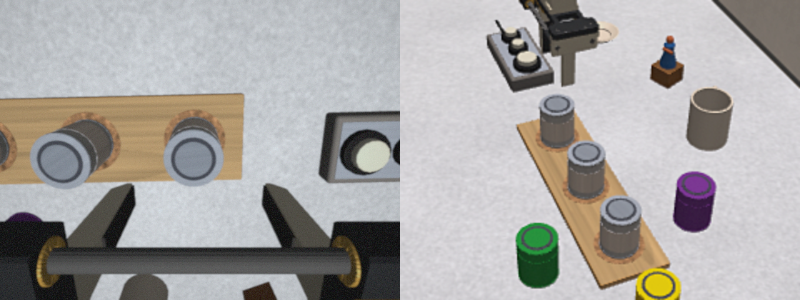

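The wrist view shows the near tin's lid at (193,158), between the open fingers at (130,190) and (268,190), about 6 mm off centre. It measures (0.512, 0.0387). I correct and descend.

{"method": "arm_command", "body": {"series": [1.5,-6,20,0,0,0,93,0,0,20,0,0,0,93,0,0,30,0,0,0,93,0,0,25,0,0,0,93,0,0,17,0,0,0,93,0,0,10,0,0,0,93,0,0,0,0,0,0,93]}}

```text
t: 7.6
tool_pos: [0.5109, 0.0377, 0.0312]
tcp_rot: [-0.0, 1.0, 0.0, -0.001]
force: [-0.7, 0.2, -0.2]
gripper_width: 1.004
```

{"method": "arm_command", "body": {"series": [0,0.5,0,0,0,0,40,0,0,0,0,0,0,40,0,0,0,0,0,0,40,0,0,0,0,0,0,40,0,0,0,0,0,0,40,0,0,0,0,0,0,40,0,0,0,0,0,0,40,0,0,0,0,0,0,40]}}

```text
t: 8.4
tool_pos: [0.5127, 0.038, 0.0332]
tcp_rot: [-0.0, 1.0, 0.0, 0.0]
force: [-0.5, 1.8, 5.5]
gripper_width: 0.62
```

{"method": "arm_command", "body": {"series": [0,0,-5,0,0,0,40,0,0,-10,0,0,0,40,0,0,-12,0,0,0,40,0,0,-12,0,0,0,40,0,0,-8,0,0,0,40,0,0,-3,0,0,0,40,0,0,0,0,0,0,40,0,0,0,0,0,0,40,0,0,0,0,0,0,40]}}

```text
t: 9.3
tool_pos: [0.5116, 0.0378, 0.082]
tcp_rot: [-0.0, 1.0, 0.0, -0.001]
force: [-0.7, 0.5, -2.4]
gripper_width: 0.617
```

{"method": "arm_command", "body": {"series": [0,0,0,0,0,0,40,0,0,0,0,0,0,40]}}

```text
t: 9.5
tool_pos: [0.5119, 0.0378, 0.0822]
tcp_rot: [-0.0, 1.0, 0.0, -0.0]
force: [-0.6, 0.1, -2.6]
gripper_width: 0.618
```

The near tin gives about 2.3 to 2.6 N. I set it down gently.

{"method": "arm_command", "body": {"series": [0,0,8,0,0,0,40,0,0,14,0,0,0,40,0,0,13,0,0,0,40,0,0,7,0,0,0,40,0,0,4,0,0,0,40,0,0,2,0,0,0,40,0,0,1,0,0,0,40,0,0,0,0,0,0,40]}}

```text
t: 10.3
tool_pos: [0.5125, 0.0378, 0.0339]
tcp_rot: [-0.0, 1.0, -0.0, 0.0]
force: [0.5, -0.2, -1.4]
gripper_width: 0.619
```

{"method": "arm_command", "body": {"series": [0,0,1,0,0,0,40,0,0,0,0,0,0,40]}}

```text
t: 10.5
tool_pos: [0.5127, 0.0378, 0.0333]
tcp_rot: [-0.0, 1.0, -0.0, 0.001]
force: [-0.4, -0.7, -0.4]
gripper_width: 0.616
```

On the board. I release and rise.

{"method": "arm_command", "body": {"series": [0,0,0,0,0,0,93,0,0,0,0,0,0,93,0,0,0,0,0,0,93,0,0,0,0,0,0,93,0,0,0,0,0,0,93,0,0,0,0,0,0,93,0,0,-15,0,0,0,93,0,0,-35,0,0,0,93,0,0,-35,0,0,0,93,0,0,-36,0,0,0,93]}}

```text
t: 11.5
tool_pos: [0.512, 0.0378, 0.156]
tcp_rot: [-0.0, 1.0, -0.0, 0.0]
force: [0.2, -0.2, 1.1]
gripper_width: 0.998
```

{"method": "arm_command", "body": {"series": [-0.5,-20,0,0,0,0,93,-0.5,-40,0,0,0,0,93,-1,-40,0,0,0,0,93,-1,-28,0,0,0,0,93,0,0,0,0,0,0,93,0,0,0,0,0,0,93,0,0,0,0,0,0,93]}}

```text
t: 12.2
tool_pos: [0.5153, -0.0894, 0.1542]
tcp_rot: [-0.0, 1.0, 0.0, 0.0]
force: [-0.5, -0.6, 0.2]
gripper_width: 1.002
```

```bash
cat > look.py <<'E'
from workcell import viewer,robot
from h import *
s=robot.observe();print("tcp",s["tool_pos"].round(4) if hasattr(s["tool_pos"],"round") else s["tool_pos"],s["force"],s["gripper_width"])
for n in("wrist","top"):
    f=viewer.grab_frame(n);P=cloud(f);Z=P[...,2]; px=f["pixels"].astype(int); grey=(px.max(-1)-px.min(-1))<40
    for k,c in dict(near=(.512,.038),mid=(.515,-.0905),far=(.5185,-.2215)).items():
        m=(Z>.075)&(Z<.095)&grey&(np.hypot(P[...,0]-c[0],P[...,1]-c[1])<.045)
        if m.sum()>100: print(n,k,m.sum(),circ(P,m))
E
python3 look.py
```

```text
tcp [ 0.5153 -0.0894  0.1542] [-0.54812862 -0.56445419  0.15860287] 1.0015848642039409
wrist near 5642 [0.512  0.0364 0.03   0.5096 0.0348 0.0842]
wrist mid 5347 [ 0.5153 -0.0913  0.0299  0.5132 -0.0912  0.0842]
wrist far 5547 [ 0.5185 -0.221   0.0301  0.5162 -0.219   0.0841]
top near 628 [0.5114 0.0368 0.0295 0.5106 0.0371 0.0856]
top mid 185 [ 0.5144 -0.0912  0.0294  0.4966 -0.0867  0.0861]
```

The near tin stands in place, moved by about 2 mm. On to the middle tin.

{"method": "arm_command", "body": {"series": [0,-1.5,20,0,0,0,93,0,0,20,0,0,0,93,0,0,30,0,0,0,93,0,0,25,0,0,0,93,0,0,17,0,0,0,93,0,0,9,0,0,0,93,0,0,0,0,0,0,93]}}

```text
t: 13.0
tool_pos: [0.5142, -0.0908, 0.0314]
tcp_rot: [-0.001, 1.0, 0.0, -0.001]
force: [-0.9, -0.4, -0.7]
gripper_width: 0.997
```

{"method": "arm_command", "body": {"series": [0,0,0,0,0,0,40,0,0,0,0,0,0,40,0,0,0,0,0,0,40,0,0,0,0,0,0,40,0,0,0,0,0,0,40,0,0,0,0,0,0,40,0,0,0,0,0,0,40,0,0,0,0,0,0,40]}}

```text
t: 13.8
tool_pos: [0.5155, -0.0917, 0.033]
tcp_rot: [-0.0, 1.0, 0.0, 0.0]
force: [-0.7, 1.5, 5.4]
gripper_width: 0.613
```

{"method": "arm_command", "body": {"series": [0,0,-5,0,0,0,40,0,0,-10,0,0,0,40,0,0,-12,0,0,0,40,0,0,-12,0,0,0,40,0,0,-8,0,0,0,40,0,0,-3,0,0,0,40,0,0,0,0,0,0,40,0,0,0,0,0,0,40,0,0,0,0,0,0,40]}}

```text
t: 14.7
tool_pos: [0.5147, -0.0916, 0.082]
tcp_rot: [-0.0, 1.0, 0.0, -0.001]
force: [-0.0, -0.6, -1.7]
gripper_width: 0.615
```

{"method": "arm_command", "body": {"series": [0,0,0,0,0,0,40,0,0,0,0,0,0,40]}}

```text
t: 14.9
tool_pos: [0.5149, -0.0917, 0.0822]
tcp_rot: [-0.0, 1.0, 0.0, -0.0]
force: [-0.3, -0.3, -0.9]
gripper_width: 0.614
```

The middle tin is light, at about 1.3 N. I set it down.

{"method": "arm_command", "body": {"series": [0,0,8,0,0,0,40,0,0,14,0,0,0,40,0,0,13,0,0,0,40,0,0,7,0,0,0,40,0,0,4,0,0,0,40,0,0,2,0,0,0,40,0,0,1.5,0,0,0,40,0,0,0.5,0,0,0,40,0,0,0,0,0,0,40,0,0,0,0,0,0,40]}}

```text
t: 15.9
tool_pos: [0.5156, -0.0918, 0.0331]
tcp_rot: [-0.0, 1.0, -0.0, 0.0]
force: [1.2, 0.2, -1.1]
gripper_width: 0.614
```

{"method": "arm_command", "body": {"series": [0,0,0,0,0,0,93,0,0,0,0,0,0,93,0,0,0,0,0,0,93,0,0,0,0,0,0,93,0,0,0,0,0,0,93,0,0,0,0,0,0,93,0,0,-15,0,0,0,93,0,0,-35,0,0,0,93,0,0,-35,0,0,0,93,0,0,-36,0,0,0,93]}}

```text
t: 16.9
tool_pos: [0.515, -0.0916, 0.1559]
tcp_rot: [-0.0, 1.0, -0.0, 0.0]
force: [0.4, -0.3, -0.3]
gripper_width: 0.999
```

{"method": "arm_command", "body": {"series": [-0.5,-20,0,0,0,0,93,-0.5,-40,0,0,0,0,93,-1,-40,0,0,0,0,93,-1,-29,0,0,0,0,93,0,0,0,0,0,0,93,0,0,0,0,0,0,93,0,0,0,0,0,0,93]}}

```text
t: 17.6
tool_pos: [0.5183, -0.2198, 0.1541]
tcp_rot: [-0.0, 1.0, 0.0, 0.0]
force: [-0.2, 1.0, -0.2]
gripper_width: 0.997
```

```bash
python3 look.py
```

```text
tcp [ 0.5183 -0.2198  0.1541] [-0.1679938   1.01685859 -0.17080613] 0.9966965726161299
wrist mid 5663 [ 0.515  -0.0927  0.0299  0.5127 -0.0946  0.0842]
wrist far 5349 [ 0.5185 -0.2212  0.0299  0.5164 -0.221   0.0842]
top near 630 [0.5115 0.0367 0.0296 0.5108 0.0371 0.0857]
top mid 631 [ 0.5145 -0.0924  0.0299  0.5142 -0.0924  0.0859]
```

Both tins stand within 2 mm of their starts. Now the far tin.

{"method": "arm_command", "body": {"series": [0,-1.3,20,0,0,0,93,0,0,20,0,0,0,93,0,0,30,0,0,0,93,0,0,25,0,0,0,93,0,0,17,0,0,0,93,0,0,9,0,0,0,93,0,0,0,0,0,0,93]}}

```text
t: 18.4
tool_pos: [0.5173, -0.2208, 0.0314]
tcp_rot: [-0.001, 1.0, 0.001, -0.001]
force: [-0.0, 0.3, 0.4]
gripper_width: 0.998
```

{"method": "arm_command", "body": {"series": [0,0,0,0,0,0,40,0,0,0,0,0,0,40,0,0,0,0,0,0,40,0,0,0,0,0,0,40,0,0,0,0,0,0,40,0,0,0,0,0,0,40,0,0,0,0,0,0,40,0,0,0,0,0,0,40]}}

```text
t: 19.2
tool_pos: [0.5186, -0.2215, 0.0333]
tcp_rot: [-0.0, 1.0, 0.0, 0.0]
force: [-1.0, 6.1, 5.4]
gripper_width: 0.629
```

{"method": "arm_command", "body": {"series": [0,0,-5,0,0,0,40,0,0,-10,0,0,0,40,0,0,-12,0,0,0,40,0,0,-12,0,0,0,40,0,0,-8,0,0,0,40,0,0,-3,0,0,0,40,0,0,0,0,0,0,40,0,0,0,0,0,0,40,0,0,0,0,0,0,40]}}

```text
t: 20.1
tool_pos: [0.5177, -0.2218, 0.0819]
tcp_rot: [-0.0, 1.0, 0.0, -0.001]
force: [0.2, 0.7, -6.9]
gripper_width: 0.631
```

{"method": "arm_command", "body": {"series": [0,0,0,0,0,0,40,0,0,0,0,0,0,40]}}

```text
t: 20.3
tool_pos: [0.518, -0.2218, 0.0822]
tcp_rot: [-0.0, 1.0, 0.0, -0.0]
force: [0.4, 0.1, -6.5]
gripper_width: 0.63
```

The far tin is the heaviest: 6.5 N against about 2.4 N and 1.3 N. I keep it and lift a further 115 mm.

{"method": "arm_command", "body": {"series": [0,0,-6,0,0,0,40,0,0,-14,0,0,0,40,0,0,-18,0,0,0,40,0,0,-20,0,0,0,40,0,0,-20,0,0,0,40,0,0,-18,0,0,0,40,0,0,-13,0,0,0,40,0,0,-6,0,0,0,40,0,0,0,0,0,0,40,0,0,0,0,0,0,40]}}

```text
t: 21.3
tool_pos: [0.5178, -0.2218, 0.1969]
tcp_rot: [-0.0, 1.0, 0.0, -0.0]
force: [0.3, 0.1, -6.5]
gripper_width: 0.626
```

{"method": "arm_command", "body": {"series": [0,0,0,0,0,0,40,0,0,0,0,0,0,40,0,0,0,0,0,0,40,0,0,0,0,0,0,40,0,0,0,0,0,0,40,0,0,0,0,0,0,40,0,0,0,0,0,0,40,0,0,0,0,0,0,40]}}

```text
t: 22.1
tool_pos: [0.5182, -0.222, 0.1977]
tcp_rot: [-0.0, 1.0, -0.0, 0.0]
force: [0.2, -0.3, -5.5]
gripper_width: 0.63
```

```bash
python3 look.py
python3 - <<'E'
from workcell import viewer,robot
import cv2,numpy as np
a=viewer.grab_frame("top")["pixels"][:,:,::-1]; b=viewer.grab_frame("side")["pixels"][:,:,::-1]
cv2.imwrite("pics/end.png",cv2.resize(np.clip(np.hstack([a,b]).astype(float)*1.4,0,255).astype(np.uint8),(800,300)))
s=robot.observe();print(s["t"],s["force"],s["dq"])
E
```

```text
tcp [ 0.5182 -0.222   0.1977] [ 0.16765274 -0.33336757 -5.49279858] 0.6297463524134217
wrist mid 4169 [ 0.5149 -0.0926  0.03    0.513  -0.0943  0.0842]
top near 631 [0.5114 0.0367 0.0296 0.5106 0.0371 0.0856]
top mid 634 [ 0.5149 -0.0924  0.0298  0.5139 -0.0925  0.0857]
22.3 [-0.63630602  0.01701042 -7.21422963] [0.00120911 0.00105853 0.000888   0.00037013 0.00050041 0.00076193]
```

View pics/end.png

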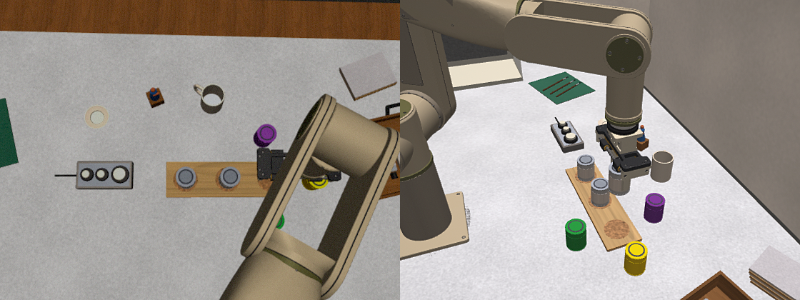

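The final picture shows the far place empty (cork at (617,229) in the side half) and its tin held upright in the gripper at (620,178). The other two tins stand on the board at (185,177) and (230,177). The figure, mug and dish look unmoved. I hand in.

```bash
python3 -c "
from workcell import ticket; print(ticket.sign_off())"
```

```text
the job is handed in; nothing more can be done
None
```

I pressed the large, middle and small keys in that order. Each went down to its stop, at tip height about 46 mm with 19–29 N. I then lifted the tins one at a time from the key box end. The near one weighed about 2.4 N, the middle one about 1.3 N and the far one about 6.5 N.

I kept the far tin, the heaviest, and handed in at about 22 s of the 72 s.

- **Held tin:** its centre is about 0.21 m above the table (20 cm above the board). It looks upright in the final picture and the arm is at rest. The force readings at the end scattered between 5.5 and 7.2 N, which I put down to sensor noise.
- **Other tins:** both stand within about 2 mm of where they started.
- **Keys, figure, mug and dish:** I judged these by eye only. They look unmoved in the final picture, but I did not measure them or check that the keys sprang back.

No check failed. The sign-off gave no verdict.

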